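Seat the slicing disc on the keyed drive spindle

ROBOT

A 6-joint arm with a two-finger parallel gripper is mounted at the origin on the work surface. World frame = base frame: x ahead of the robot, y to its left, z up, the work surface at z = 0. Lengths are in m, angles in rad, forces in N, time in s.
With the tool pointing down it reaches from about 0.35 to 0.975 m from the base axis. Payload 4.9 kg.
Tool frame: the origin (TCP) lies at the very end of the fingers, on their centre line; the grasp point (between the pads) lies 19 mm behind it; z points along the fingers, y is the line along which they close (so a half turn about z gives the same grasp; the last joint's range is limited). The gripper opens to 85 mm and grips with 20 to 120 N. Pads are 22 mm wide; open, the fingers measure 114 mm over their backs; the gripper's body (76 mm by 85 mm) begins 54 mm behind the grasp point. The pads swing forward as they close: fully open they stand 13 mm farther back than shut.
Start: joints at [-1.401, 0.053, 1.613, -0, 1.476, -0.119], TCP at [0.178, -0.599, 0.231] pointing down, gripper open.
Joint ranges: [-3.01, 3.01], [-1.01, 2.22], [0.06, 2.58], [-1.02, 4.17], [0.09, 2.62], [-3.14, 3.14]. Speed limits (rad/s): [2.57, 2.57, 3.14, 3.14, 3.14, 3.14].

INTERFACE

Orientations are given as a unit quaternion [w, x, y, z].
In Python, from plant import manip gives the robot as it stands.
- The arm moves only by the tool play_rows, never from a script. Its argument "series" is a list that holds one entry, the list of rows, each a list of 7 numbers: the shift along the world's x, y, z in m, then the turn, a rotation vector about the world's x, y, z in degrees, then the opening, from 0 (shut) to 1 (fully open). In form: [[[dx, dy, dz, rx, ry, rz, grip], ...]]. A call has 1 to 10 rows; each row shifts and turns the commanded pose from where the row before left it; what a row does not reach is not made up. A row lasts 1/10 s, in which the tool goes at most 50 mm and 8.59 degrees, less where a joint would pass 70% of its speed; a pose out of reach is approached as far as the arm can. A call with a gripper value outside its range is refused whole. The fingers move at their own pace and stop on an object; the grip force is fixed at half the most. Time passes only in rows, so rows that do not move let the fingers close. It gives the time, the measured TCP pose, the force, the opening and the grip force at its end, in the units of the state.
- manip.state(): the state, without advancing time (a new reading comes with each control period).
- manip.grab_frame(name): name is "side" or "top"; returns a dict with "frame" (420x560x3 uint8, blue, green, red), "mtx" (3x3 intrinsics, pixels), "R" (3x3) and "t" (3): a world point X has camera coordinates R X + t. Camera axes: x right, y down, z forward; pixel columns grow to the right and rows downward; lengths in m; the calibration is good to about 2 mm. A picture is of the moment at which its call begins. There is no depth.
- manip.job_done(): hands the job in; it is judged then, once.
The state is a dict: "time": time; "joint_pos": joint angles; "joint_vel": joint speeds; "joint_efforts": joint torques, N m; "tool_pos": TCP position; "tool_rot": TCP orientation; "contact_force": force on the tool from outside, world axes, zero at the start; "ft_torque": the same for the moment, N m; "gripper_width": opening from 0.0 (shut) to 1.0 (fully open); "grasp_force": force on a finger pad.
Only numpy, scipy, OpenCV 4.12 (cv2) and the standard library are available. Lean on these libraries where they do the work, as an engineer would, in place of code of your own. Each camera call takes 0.05 s, during which the arm holds its last target. There are 200 camera calls.

TASK

Fit the slicing disc onto the slicer: lower its hub over the drive spindle, turn it gently until the keyway drops over the key, and let it down fully home on the plinth, then let go of it. Never force it, and leave the mug, the pepper mill and the glass of straws where they are.

Things in the scene. Friction and masses are not known exactly. Their poses are not given: they have to be found in the camera images.
- disc: Slicing disc, 0.2 to 0.4 kg, loose, standing on its hub. Origin: centre of the hub's underside, z up. Hub: white sleeve 60 mm across, 45 mm tall, bore 26 mm across and 45 mm deep with one keyway in its full height on the +x side, 8 mm wide, out to 26 mm from the axis. +x starts towards the robot's side (world -x) within 30 degrees. On the hub a steel plate, 120 mm across, 45 to 49 mm up.
- bar (a point): Middle of the white finger bar on top of the disc, the place to grip, 71 mm above the disc's origin; axes as the disc's. Bar: flat-sided, 56 mm long along x, 24 mm wide along y, from 49 to 81 mm above the disc's origin. A low white rib (8 mm wide, 4 mm high) runs on the plate from one end of the bar to near the rim: it marks the keyway side (+x).
- base: Slicer's motor base, fixed: white box 215 x 205 mm, 74 mm tall, a shallow round grey pan on top (180 mm across, rim 96 mm up). Origin: centre of its underside, z up; the front with a round steel dial is its -x side. In the pan's middle a plinth 70 mm across with three low pads, pad tops 90 mm up, carries the upright steel spindle. Over 45 N between disc and slicer, in any direction, is forcing.
- seat (a point): On the spindle's axis level with the plinth's pads: the disc's origin is here when fully home; axes as the base's. A key 6 mm wide stands out from one side of the spindle to 20 mm from the axis, up to 16 mm above here. Its angle is random and not measured: towards the base's front (-x) give or take up to 52 degrees. A geared motor holds the spindle; it gives only above 0.3 N m.
- spindle_top (a point): Centre of the spindle's upper end, 42 mm above the seat. Spindle 24 mm across, its top 10 mm tapering to 14 mm, plain above the key. The hub slides 26 mm down it, then rests on the key, its underside 16 mm above the seat, and sinks the last 16 mm only when the keyway is over the key (about 6 degrees of play either way).
- mug: White mug, 76 mm across, 85 mm tall; leave alone. Origin: centre of underside.
- mill: Wooden pepper mill, 56 mm across, 155 mm tall; leave alone. Origin: centre of underside.
- vase: Glass with drinking straws, 76 mm across, 210 mm tall with the straws; leave alone. Origin: centre of underside.
Things that resemble listed ones, but are neither listed nor needed, are in the scene too. What is shaped like the disc but orange is not meant.

How it is judged:
On the way:
1. the hub is over the spindle, with the spindle's end in its bore (horizontal distance between disc and seat below 0.006 m and z of disc in the frame of seat below 0.038 m and angle between disc's own z axis and vertical below 0.3 rad), for 0.05 s.
At the end, for the whole second after the job is handed in: the disc is on the spindle (axis within 4 mm), its hub's underside within 3 mm of the plinth, upright within 0.06 rad, at rest and let go of (horizontal distance between disc and seat below 0.004 m and z of disc in the frame of seat below 0.003 m and angle between disc's own z axis and vertical below 0.06 rad and linear speed of disc below 0.02 m/s); the robot touches nothing.
It fails at once if the disc is forced: more than 45 N between the disc and the slicer (contact force between disc and base above 45 N).
It fails at once if the mug is moved by more than 20 mm or tipped (distance of mug from where it was at the start of the episode above 0.02 m or angle between mug's own z axis and vertical above 0.4 rad).
It fails at once if the mill is moved by more than 20 mm or tipped (distance of mill from where it was at the start of the episode above 0.02 m or angle between mill's own z axis and vertical above 0.4 rad).
It fails at once if the glass of straws is moved by more than 20 mm or tipped (distance of vase from where it was at the start of the episode above 0.02 m or angle between vase's own z axis and vertical above 0.4 rad).
It also fails if it takes over 72 s, if anything falls off the work surface, if the arm or the gripper's body presses on something with over 40 N, if the wrist force passes 120 N, or if a joint passes its speed limit or range.

## Working session

There is one attempt and no reset: what is moved stays moved. The work goes in short steps, Python scripts to look and compute and a tool call to move; the robot and the scene stay as the last step left them, time stands still between calls to the robot, and variables do not carry over. Pictures are saved under pics/ and viewed, at most 10 in all, crops included, and the job is handed in when it is done.

Besides the shell and the picture viewer there is one more tool, called after "Call:" by a JSON object that holds its "method" and its "body". play_rows: Moves the arm, as the interface text tells. Its arguments: {"type":"object","properties":{"series":{"type":"array"}},"required":["series"]}

```bash
mkdir -p pics
cat > h.py <<'E'
import numpy as np,cv2
from plant import manip
def grab(n,save=None):
    f=manip.grab_frame(n)
    if save: cv2.imwrite('pics/'+save,f["frame"])
    np.savez(n+'.npz',K=f["mtx"],R=f["R"],t=f["t"],frame=f["frame"])
    return f
def ld(n): return np.load(n+'.npz')
def at_z(f,u,v,z):
    K,R,t=(np.array(f[k]) for k in ('mtx' if 'mtx' in f else 'K','R','t'))
    d=R.T@np.linalg.solve(K,[u,v,1]);c=-R.T@t
    return c+d*(z-c[2])/d[2]
def proj(f,X):
    K,R,t=(np.array(f[k]) for k in ('mtx' if 'mtx' in f else 'K','R','t'))
    p=K@(R@np.array(X,float)+t);return p[:2]/p[2]
E
python3 - <<'E'
from h import *
for n in('top','side'):
    f=grab(n,n+'0.png'); print(n,-f["R"].T@f["t"],f["R"].tolist(),f["mtx"].tolist())
print(manip.state())
E
```

```text
top [ 0.51524093 -0.09962682  1.36455905] [[-0.00738881617086741, -0.9997430908910219, -0.021427963301698386], [-0.9971649582378945, 0.008971053892995412, -0.07470988056787516], [0.07488291833262326, 0.020815196557197737, -0.996975062945044]] [[509.37110108196373, 0.0, 280.44650379369466], [0.0, 509.37110108196373, 211.18107107134392], [0.0, 0.0, 1.0]]
side [0.4446406  0.77143858 0.58971216] [[-0.9788277181470529, -0.2044711212747775, 0.009373299934850633], [-0.10349310897871367, 0.45488621495952775, -0.8845155215335199], [0.17659409554385883, -0.8667583815599532, -0.4664165878424746]] [[512.8052559431048, 0.0, 280.51464656731315], [0.0, 512.8052559431048, 205.9051711558757], [0.0, 0.0, 1.0]]
{'time': 0.1, 'joint_pos': array([-1.40101886e+00,  5.32967224e-02,  1.61418903e+00,  7.59638973e-06,
        1.47602046e+00, -1.18998153e-01]), 'joint_vel': array([-0.00100663, -0.00213391, -0.00371791, -0.00082394,  0.00046181,
       -0.00112635]), 'joint_efforts': array([-7.81183826e-04, -3.94904244e+01, -3.71365643e+01, -2.30302776e-04,
        3.85642677e-03, -7.48483558e-06]), 'tool_pos': array([ 0.1778911 , -0.59854122,  0.23016301]), 'tool_rot': array([-9.56564939e-04,  9.89593776e-01,  1.43886214e-01, -2.05100553e-05]), 'contact_force': array([ 0.03699005, -0.77444951, -0.43702435]), 'ft_torque': array([ 0.02768337, -0.0329607 , -0.03683555]), 'grasp_force': 0.0, 'gripper_width': 0.9986839345032177}
```

View pics/top0.png

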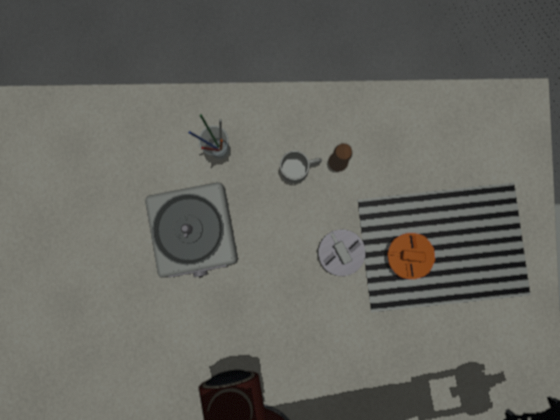

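View pics/side0.png

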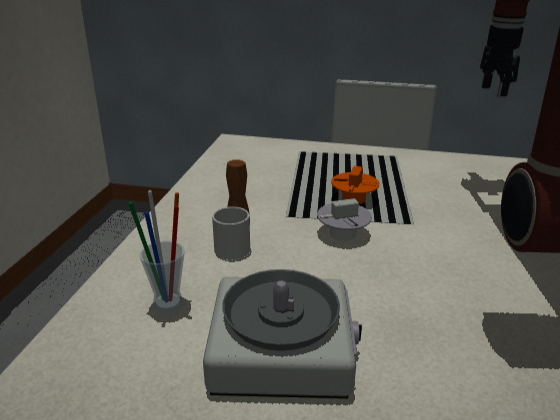

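The top view shows two disc-shaped things: the pale steel disc with the white bar at (341,252) and an orange decoy at (411,256), which I reject. The base is at (190,230), the vase at (213,145), the mug at (295,168) and the mill at (341,157). In the side view the disc is at (344,212), and the spindle at (282,297) seems to have its key to the right. Next is one close crop of each.

Run:
```python
from h import *
t=ld('top')["frame"];s=ld('side')["frame"]
def c(im,u,v,h):
    return cv2.convertScaleAbs(cv2.resize(im[v-h:v+h,u-h:u+h],(390,290) if 0 else (290,290),interpolation=cv2.INTER_CUBIC),alpha=1.4)
cv2.imwrite('pics/crop1.png',np.vstack([np.hstack([c(t,341,252,29),c(t,190,229,29)]),np.hstack([c(s,344,215,29),c(s,282,300,29)])]))
```

```text
(no output)
```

View pics/crop1.png

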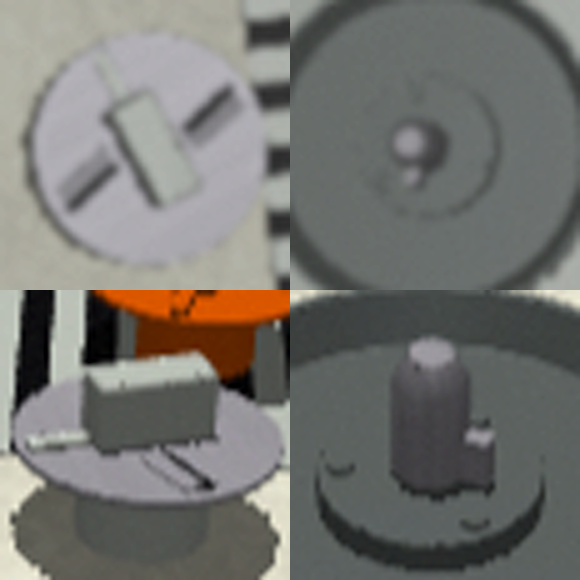

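Close crop: the pale disc has its rib pointing up-left in the top view and left in the side view. That is world +x, away from the robot, although the text says -x. The key sticks out towards the dial (-x). I'll work out the numbers.

Run:
```python
from h import *
t=dict(ld('top'));s=dict(ld('side'))
T=lambda x,y,z,u0,v0:at_z(t,u0+(x+.5)/5-.5,v0+(y+.5)/5-.5,z)
S=lambda x,y,z,u0,v0:at_z(s,u0+(x+.5)/5-.5,v0+(y+.5)/5-.5,z)
print('rim',[T(x,y,.049,312,223).round(4) for x,y in((28,149),(270,149),(149,30),(149,268),(149,149))])
c=[T(x,y,.081,312,223) for x,y in((108,115),(148,92),(203,185),(163,208))]
print('bar',np.round(c,4).tolist(),np.mean(c,0))
d=c[0]+c[1]-c[2]-c[3];print('rib dir deg',np.degrees(np.arctan2(d[1],d[0])))
r=T(100,50,.053,312,223);print('rib tip',r)
cs=[S(x,y-290,.081,315,186) for x,y in((83,373),(193,352),(217,371),(100,393))]
print('side bar',np.round(cs,4).tolist(),np.mean(cs,0));d=cs[0]+cs[3]-cs[1]-cs[2];print(np.degrees(np.arctan2(d[1],d[0])))
print('side rib tip',S(30,442-290,.053,315,186))
a=T(409-290,142,.132,161,200);b=S(432-290,352-290,.132,253,271)
print('spindle',a,b)
for n,k in(('T',T(412-290,177,.106,161,200)),('S',S(481-290,437-290,.106,253,271))):
    e=k-(a+b)/2;print('key',n,k,np.hypot(*e[:2]),np.degrees(np.arctan2(e[1],e[0])))
# base pan rim + dial
print('pan ctr',at_z(t,188,229,.096),'dial',at_z(t,201,274,.04))
from scipy.spatial.transform import Rotation as Ro
w,x,y,z=manip.state()['tool_rot'];print('tool axes\n',Ro.from_quat([x,y,z,w]).as_matrix())
for n,u,v,z in(('mug',295,168,.085),('mill',342,152,.155),('vase',214,145,.1)):print(n,at_z(t,u,v,z))
```

```text
rim [array([ 0.5069, -0.1659,  0.049 ]), array([ 0.506 , -0.2899,  0.049 ]), array([ 0.5676, -0.229 ,  0.049 ]), array([ 0.4458, -0.227 ,  0.049 ]), array([ 0.5065, -0.228 ,  0.049 ])]
bar [[0.5239, -0.2046, 0.081], [0.5352, -0.2248, 0.081], [0.4885, -0.2515, 0.081], [0.4772, -0.2313, 0.081]] [ 0.50621259 -0.22805695  0.081     ]
rib dir deg 29.812891075184957
rib tip [ 0.5573911 -0.2032758  0.053    ]
side bar [[0.5339, -0.215, 0.081], [0.4891, -0.2458, 0.081], [0.4774, -0.2298, 0.081], [0.5247, -0.1982, 0.081]] [ 0.50628575 -0.22220454  0.081     ]
34.15222080128129
side rib tip [ 0.55356488 -0.19932515  0.053     ]
spindle [0.56892013 0.15993825 0.132     ] [0.56690528 0.16162589 0.132     ]
key T [0.55267558 0.16380213 0.106     ] 0.015533532286353385 168.78903563294526
key S [0.55082287 0.16546592 0.106     ] 0.01772007009107492 164.6731848940694
pan ctr [0.56791079 0.15845996 0.096     ] dial [0.45324068 0.13527901 0.04      ]
tool axes
 [[ 9.58593514e-01  2.84777764e-01 -3.15866260e-04]
 [ 2.84777842e-01 -9.58591685e-01  1.88731919e-03]
 [ 2.34679768e-04 -1.89912365e-03 -9.99998169e-01]]
mug [ 0.72075025 -0.11061126  0.085     ]
mill [ 0.74698243 -0.22296278  0.155     ]
vase [0.77908496 0.09313121 0.1       ]
```

Call:
{"method": "play_rows", "body": {"series": [[[0.0328, 0.0372, 0, 0, 0, 1.45, 1], [0.0328, 0.0372, 0, 0, 0, 1.45, 1], [0.0328, 0.0372, 0, 0, 0, 1.45, 1], [0.0328, 0.0372, 0, 0, 0, 1.45, 1], [0.0328, 0.0372, 0, 0, 0, 1.45, 1], [0.0328, 0.0372, 0, 0, 0, 1.45, 1], [0.0328, 0.0372, 0, 0, 0, 1.45, 1], [0.0328, 0.0372, 0, 0, 0, 1.45, 1], [0.0328, 0.0372, 0, 0, 0, 1.45, 1], [0.0328, 0.0372, 0, 0, 0, 1.45, 1]]]}}

```text
time: 1.1
tool_pos: [0.5068, -0.2252, 0.2309]
tool_rot: [-0.0, 0.963, 0.268, -0.0]
contact_force: [0.4, -1.1, -0.4]
gripper_width: 1.001
grasp_force: 0.0
```

Call:
{"method": "play_rows", "body": {"series": [[[0, 0, 0, 0, 0, 0, 1], [0, 0, -0.02, 0, 0, 0, 1], [0, 0, -0.03, 0, 0, 0, 1], [0, 0, -0.03, 0, 0, 0, 1], [0, 0, 0, 0, 0, 0, 1], [0, 0, 0, 0, 0, 0, 1]]]}}

```text
time: 1.7
tool_pos: [0.5054, -0.2273, 0.151]
tool_rot: [-0.001, 0.964, 0.267, -0.001]
contact_force: [-0.6, -0.8, 0.9]
gripper_width: 1.001
grasp_force: 0.0
```

Run:
```python
from h import *
from scipy.spatial.transform import Rotation as Ro
s=manip.state();w,x,y,z=s['tool_rot'];M=Ro.from_quat([x,y,z,w]).as_matrix();print(s['time'],s['tool_pos'],np.degrees(np.arctan2(M[1,0],M[0,0])),M[:,2],s['joint_pos'][5])
f=grab('side');print(proj(f,s['tool_pos']));g=f["frame"][125:265,270:420]
cv2.imwrite('pics/c2.png',cv2.convertScaleAbs(cv2.resize(g,None,fx=4,fy=4,interpolation=cv2.INTER_CUBIC),alpha=1.4))
```

```text
1.7 [ 0.50537309 -0.22725669  0.15095671] 31.01045164110097 [-1.46698122e-03  7.60476306e-04 -9.99998635e-01] 0.47276060289316907
[347.23422389 171.51618969]
```

View pics/c2.png

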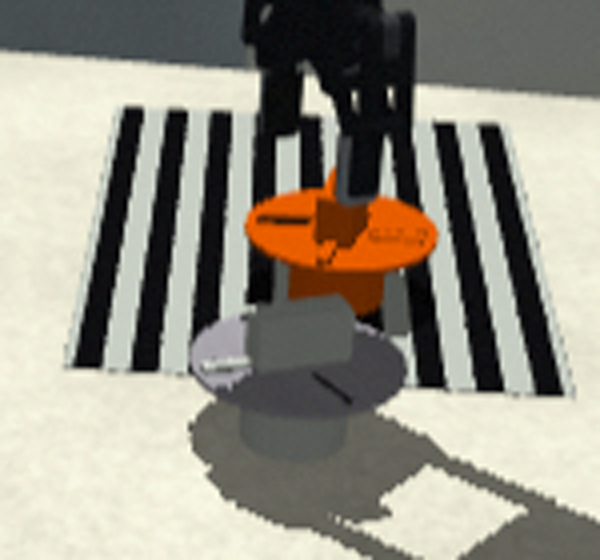

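The fingers straddle the bar: the TCP projects to crop (309,186) and the bar is at (300,335). The rib is on the left again, so it is on the far (+x) side. Next I descend and grip.

Call:
{"method": "play_rows", "body": {"series": [[[0.001, 0.001, -0.03, 0, 0, 0, 1], [0, 0, -0.03, 0, 0, 0, 1], [0, 0, -0.02, 0, 0, 0, 1], [0, 0, -0.015, 0, 0, 0, 1], [0, 0, 0, 0, 0, 0, 1], [0, 0, 0, 0, 0, 0, 0], [0, 0, 0, 0, 0, 0, 0], [0, 0, 0, 0, 0, 0, 0], [0, 0, 0, 0, 0, 0, 0], [0, 0, 0, 0, 0, 0, 0]]]}}

```text
time: 2.75
tool_pos: [0.5077, -0.2265, 0.0575]
tool_rot: [0.001, 0.964, 0.268, 0.001]
contact_force: [0.8, 0.2, 3.1]
gripper_width: 0.267
grasp_force: 58.7
```

Call:
{"method": "play_rows", "body": {"series": [[[0, 0, 0, 0, 0, 0, 0], [0, 0, 0, 0, 0, 0, 0], [0, 0, 0.01, 0, 0, 0, 0], [0, 0, 0.03, 0, 0, 0, 0], [0, 0, 0.04, 0, 0, 0, 0], [0, 0, 0.05, 0, 0, 0, 0], [0, 0, 0.05, 0, 0, 0, 0], [0, 0, 0.02, 0, 0, 0, 0], [0, 0, 0, 0, 0, 0, 0], [0, 0, 0, 0, 0, 0, 0]]]}}

```text
time: 3.75
tool_pos: [0.5062, -0.2256, 0.2545]
tool_rot: [-0.001, 0.964, 0.268, -0.001]
contact_force: [-0.4, 0.2, -4.2]
gripper_width: 0.269
grasp_force: 58.7
```

Call:
{"method": "play_rows", "body": {"series": [[[0.0036, 0.0227, 0, 0, 0, 8, 0], [0.0036, 0.0227, 0, 0, 0, 8, 0], [0.0036, 0.0227, 0, 0, 0, 8, 0], [0.0036, 0.0227, 0, 0, 0, 8, 0], [0.0036, 0.0227, 0, 0, 0, 8, 0], [0.0036, 0.0227, 0, 0, 0, 8, 0], [0.0036, 0.0227, 0, 0, 0, 8, 0], [0.0036, 0.0227, 0, 0, 0, 8, 0], [0.0036, 0.0227, 0, 0, 0, 8, 0], [0.0036, 0.0227, 0, 0, 0, 8, 0]]]}}

```text
time: 4.75
tool_pos: [0.5411, 0.0021, 0.2517]
tool_rot: [-0.003, 0.564, 0.826, -0.002]
contact_force: [0.2, 0.1, -3.6]
gripper_width: 0.268
grasp_force: 58.7
```

Call:
{"method": "play_rows", "body": {"series": [[[0.0036, 0.0227, 0, 0, 0, 8, 0], [0.0036, 0.0227, 0, 0, 0, 8, 0], [0.0036, 0.0227, 0, 0, 0, 8, 0], [0.0036, 0.0227, 0, 0, 0, 8, 0], [0.0036, 0.0227, 0, 0, 0, 8, 0], [0.0036, 0.0227, 0, 0, 0, 8, 0], [0.0036, 0.0227, 0, 0, 0, 8, 0], [0, 0, -0.02, 0, 0, 0, 0], [0, 0, 0, 0, 0, 0, 0], [0, 0, 0, 0, 0, 0, 0]]]}}

```text
time: 5.75
tool_pos: [0.5664, 0.1594, 0.2326]
tool_rot: [-0.003, 0.113, 0.994, -0.001]
contact_force: [0.1, -0.4, -4.1]
gripper_width: 0.268
grasp_force: 58.7
```

```bash
cat > look.py <<'E'
from h import *
import sys
from scipy.spatial.transform import Rotation as Ro
s=manip.state();w,x,y,z=s['tool_rot'];M=Ro.from_quat([x,y,z,w]).as_matrix();print(s['time'],s['tool_pos'],np.degrees(np.arctan2(M[1,0],M[0,0])),M[:,2],s['joint_pos'],s['contact_force'],s['ft_torque'])
f=grab('side');a=f["frame"][200:340,210:355]
t=grab('top');b=t["frame"][165:305,115:260]
print('tcp px',proj(f,s['tool_pos'])-[210,200],proj(t,s['tool_pos'])-[115,165])
g=np.vstack([a,b]) if 0 else np.hstack([a,b])
cv2.imwrite('pics/'+sys.argv[1],cv2.convertScaleAbs(cv2.resize(g,(800,386),interpolation=cv2.INTER_CUBIC),alpha=1.4))
E
sed -i 's/200:340,210/190:330,210/; s/\[210,200\]/[210,190]/' look.py
python3 look.py c3.png
```

```text
5.75 [0.56639781 0.15936532 0.23262075] 167.02828918981808 [-0.00662187 -0.00115916 -0.9999774 ] [ 1.47913705e-01 -2.99203919e-02  1.69399967e+00 -1.71247479e-04
  1.48423383e+00 -1.19647628e+00] [ 0.08702543 -0.35853417 -4.14056928] [ 3.99373646e-02 -1.29437812e-02  5.17843588e-05]
tcp px [72.38784932 33.62360855] [60.21392734 62.24411229]
```

View pics/c3.png

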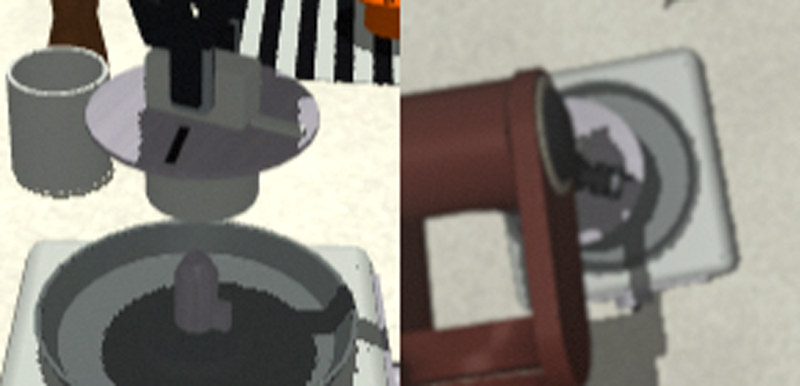

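Run:
```python
from h import *
f=dict(ld('side'));k=800/290
th=np.linspace(0,2*np.pi,180)
def ring(cx,cy,z,r):
    p=np.array([proj(f,[cx+r*np.cos(a),cy+r*np.sin(a),z]) for a in th]);return ((p-[210,190])+.5)*k-.5
for cx,cy in((.5664,.1594),(.5664,.1644),(.5714,.1594)):
    a=ring(cx,cy,.224,.06);b=ring(cx,cy,.175,.03);print(cx,cy,'rim L R top',a[:,0].min(),a[:,0].max(),a[:,1].min(),'bot',ring(cx,cy,.22,.06)[:,1].max(),'hub L R bot',b[:,0].min(),b[:,0].max(),b[:,1].max())
for cx,cy in((.568,.161),(.568,.166),(.573,.161)):
    a=ring(cx,cy,.132,.007);b=ring(cx,cy,.115,.012);print('sp',cx,cy,a.min(0),a.max(0),b.min(0),b.max(0))
# subpixel edges
im=cv2.convertScaleAbs(f['frame'])[190:330,210:355].astype(int).sum(2)
print('rim row21-27',[(r,im[r,26:38].tolist(),im[r,108:122].tolist()) for r in(40,43)])
print('col 73 ',im[55:85,73].tolist())
print('hub row 72',im[72,48:100].tolist())
print('spindle row 103',im[103,60:84].tolist(),'r 96',im[96,60:84].tolist(),'col71',im[85:100,71].tolist())
```

```text
0.5664 0.1594 rim L R top 82.57092030232995 318.1261021140763 52.92806816564525 bot 179.6043614755423 hub L R bot 142.37139904277115 256.2996499073523 221.47562741152117
0.5664 0.1644 rim L R top 79.86048788566758 316.8455878547931 57.145658631833996 bot 185.3040766035704 hub L R bot 140.1061121376615 254.70176783530667 227.05023509136242
0.5714 0.1594 rim L R top 73.08310758868679 308.3503164529245 51.976037204507115 bot 178.3383249499322 hub L R bot 133.14251595280308 246.93632326626025 220.2418129518474
sp 0.568 0.161 [182.03847142 248.7946398 ] [207.94798914 264.31156172] [172.7237605  268.53155548] [216.68624591 295.55957335]
sp 0.568 0.166 [180.05923511 254.14780104] [206.11652755 269.84186043] [170.71228063 273.90965172] [214.92292928 301.24307331]
sp 0.573 0.161 [173.00597856 247.61220516] [198.88572271 263.09178779] [163.79405069 267.34552069] [207.7065328  294.30922743]
rim row21-27 [(40, [216, 217, 216, 217, 212, 364, 380, 383, 379, 378, 383, 379], [158, 379, 380, 380, 385, 385, 388, 391, 526, 526, 521, 519, 524, 521]), (43, [218, 216, 215, 214, 214, 342, 379, 378, 381, 37
[... 159 characters left out ...]
, 210, 207, 204, 205, 204, 204, 207, 207, 203, 205, 208, 206, 201, 182, 183, 178, 180]
hub row 72 [521, 515, 516, 514, 519, 467, 199, 192, 197, 198, 200, 201, 201, 205, 208, 209, 205, 210, 204, 206, 203, 206, 210, 205, 210, 204, 201, 206, 205, 203, 209, 208, 205, 203, 204, 205, 203, 205, 202, 197, 198, 192, 197, 195, 286, 510, 525, 533, 536, 534, 534, 544]
spindle row 103 [240, 241, 165, 155, 155, 160, 162, 171, 172, 171, 166, 164, 173, 170, 172, 171, 163, 163, 159, 114, 98, 101, 97, 95] r 96 [236, 240, 238, 236, 189, 157, 165, 166, 165, 163, 175, 184, 180, 176, 171, 161, 161, 172, 213, 239, 241, 241, 238, 240] col71 [177, 177, 178, 178, 177, 169, 156, 161, 164, 157, 162, 184, 195, 192, 186]
```

The rib now points to -x over the key. The hub centre is at crop x≈202 and the spindle at ≈195, so the correction is about +2.5 mm in x and +1 mm in y. I'll apply that and lower to just above the spindle.

Call:
{"method": "play_rows", "body": {"series": [[[0.0025, 0.001, -0.01, 0, 0, 0, 0], [0, 0, -0.015, 0, 0, 0, 0], [0, 0, -0.008, 0, 0, 0, 0], [0, 0, 0, 0, 0, 0, 0], [0, 0, 0, 0, 0, 0, 0], [0, 0, 0, 0, 0, 0, 0]]]}}

```text
time: 6.45
tool_pos: [0.571, 0.1608, 0.2039]
tool_rot: [0.0, 0.113, 0.994, 0.0]
contact_force: [0.4, 0.7, -2.8]
gripper_width: 0.267
grasp_force: 58.7
```

```bash
python3 look.py c4.png
```

```text
6.45 [0.57104365 0.16084866 0.2038963 ] 167.04512964537815 [ 1.02206375e-03  1.63239676e-04 -9.99999464e-01] [ 1.49157616e-01 -4.49526043e-03  1.71720303e+00  9.64156004e-06
  1.42784991e+00 -1.19553512e+00] [ 0.43625036  0.71381371 -2.83981644] [ 0.01196941 -0.02227937  0.01230166]
tcp px [68.76546717 51.25744207] [62.43729531 60.76483666]
```

View pics/c4.png

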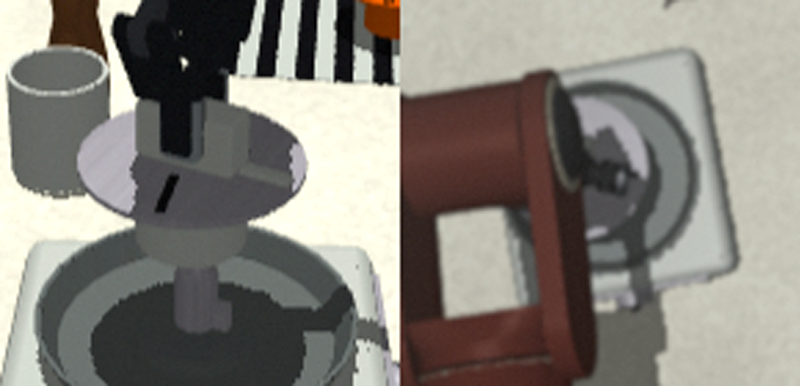

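Run:
```python
from h import *
f=dict(ld('side'));th=np.linspace(0,2*np.pi,360)
def ring(cx,cy,z,r): return np.array([proj(f,[cx+r*np.cos(a),cy+r*np.sin(a),z]) for a in th])-[210,190]
im=f['frame'][190:330,210:355].astype(int).sum(2)
z0=.2039-.0572
for cx,cy in((.568,.161),(.568,.162),(.569,.161)):
    a=ring(cx,cy,z0+.049,.06);b=ring(cx,cy,z0,.03);i,j=a[:,0].argmin(),a[:,0].argmax()
    print('rim',a[i],a[j],'bot',ring(cx,cy,z0+.045,.06)[:,1].max(),'hub',b[:,0].min(),b[:,0].max(),b[b[:,0].argmax()],'bot',b[:,1].max())
    s=ring(cx,cy,.11,.012);print('sp',s[:,0].min(),s[:,0].max(),s[s[:,0].argmin()])
for r in(58,60,62):print(r,im[r,22:34].tolist(),im[r,104:118].tolist())
for r in(86,88,):print('hub',r,im[r,44:56].tolist(),im[r,82:96].tolist())
for r in(100,102,104):print('sp',r,im[r,58:84].tolist())
for c in(60,64,80):print('col',c,im[74:100,c].tolist())
```

```text
rim [28.77498986 57.77272489] [112.75230624  58.45172108] bot 83.12578301979585 hub 50.13471943011808 90.77491975379161 [90.77491975 85.17955151] bot 96.86099553672364
sp 62.28719488005237 78.17546489141955 [ 62.28719488 104.57047921]
rim [28.58169032 58.14218174] [112.65883367  58.82173454] bot 83.55287936805047 hub 49.972546704121044 90.6594110555049 [90.65941106 85.56767048] bot 97.27659789614142
sp 62.14241491276994 78.048535851807 [ 62.14241491 104.9714173 ]
rim [28.0980871  57.68996896] [112.05557667  58.36885696] bot 83.03078693759966 hub 49.47598408840719 90.10691593646152 [90.10691594 85.09325689] bot 96.76885652885665
sp 61.64100120455669 77.52588736097812 [ 61.6410012  104.48174184]
58 [220, 222, 221, 220, 215, 216, 377, 384, 389, 387, 385, 382] [165, 163, 384, 387, 390, 394, 389, 450, 547, 550, 554, 551, 544, 547]
60 [222, 223, 221, 217, 218, 221, 364, 384, 387, 386, 378, 381] [166, 386, 393, 394, 393, 387, 393, 453, 552, 552, 551, 545, 544, 544]
62 [224, 223, 220, 223, 216, 218, 247, 381, 383, 380, 390, 393] [171, 166, 392, 388, 385, 391, 362, 508, 550, 557, 551, 541, 53
[... 408 characters left out ...]
 242, 243, 244]
sp 102 [245, 171, 169, 172, 168, 144, 159, 160, 168, 176, 177, 174, 174, 172, 178, 171, 172, 179, 167, 164, 161, 155, 174, 167, 168, 169]
sp 104 [98, 101, 101, 98, 96, 138, 158, 162, 166, 170, 175, 174, 168, 165, 177, 174, 172, 174, 166, 162, 159, 113, 101, 101, 98, 104]
col 60 [67, 104, 151, 165, 167, 171, 179, 180, 188, 202, 204, 208, 208, 210, 210, 211, 208, 208, 210, 208, 206, 216, 231, 242, 244, 243]
col 64 [168, 167, 166, 172, 171, 168, 171, 179, 181, 201, 211, 210, 213, 211, 214, 207, 209, 208, 212, 208, 212, 207, 192, 169, 159, 155]
col 80 [167, 166, 166, 169, 167, 164, 171, 179, 190, 202, 207, 211, 206, 208, 205, 210, 209, 205, 208, 205, 208, 229, 246, 247, 240, 245]
```

Call:
{"method": "play_rows", "body": {"series": [[[-0.0028, 0, -0.004, 0, 0, 0, 0], [0, 0, -0.004, 0, 0, 0, 0], [0, 0, 0, 0, 0, 0, 0], [0, 0, 0, 0, 0, 0, 0], [0, 0, 0, 0, 0, 0, 0], [0, 0, 0, 0, 0, 0, 0]]]}}

```text
time: 7.15
tool_pos: [0.568, 0.1608, 0.1955]
tool_rot: [0.0, 0.113, 0.994, 0.0]
contact_force: [-1.0, 0.2, -4.2]
gripper_width: 0.271
grasp_force: 58.8
```

Call:
{"method": "play_rows", "body": {"series": [[[0, 0, -0.003, 0, 0, 0, 0], [0, 0, -0.003, 0, 0, 0, 0], [0, 0, -0.003, 0, 0, 0, 0], [0, 0, -0.003, 0, 0, 0, 0], [0, 0, 0, 0, 0, 0, 0], [0, 0, 0, 0, 0, 0, 0]]]}}

```text
time: 7.75
tool_pos: [0.5678, 0.1608, 0.1831]
tool_rot: [-0.0, 0.113, 0.994, -0.0]
contact_force: [-0.3, -1.1, -3.9]
gripper_width: 0.271
grasp_force: 58.8
```

Call:
{"method": "play_rows", "body": {"series": [[[0, 0, -0.002, 0, 0, 0, 0], [0, 0, -0.002, 0, 0, 0, 0], [0, 0, -0.001, 0, 0, 0, 0], [0, 0, 0, 0, 0, 0, 0], [0, 0, 0, 0, 0, 0, 0]]]}}

```text
time: 8.25
tool_pos: [0.5679, 0.1608, 0.1783]
tool_rot: [0.0, 0.113, 0.994, -0.0]
contact_force: [0.1, -0.3, -3.2]
gripper_width: 0.27
grasp_force: 58.8
```

Call:
{"method": "play_rows", "body": {"series": [[[0, 0, -0.0015, 0, 0, 0, 0], [0, 0, -0.0015, 0, 0, 0, 0], [0, 0, -0.001, 0, 0, 0, 0], [0, 0, 0, 0, 0, 0, 0], [0, 0, 0, 0, 0, 0, 0]]]}}

```text
time: 8.75
tool_pos: [0.5679, 0.1608, 0.1742]
tool_rot: [-0.0, 0.113, 0.994, -0.0]
contact_force: [0.2, -0.2, -3.9]
gripper_width: 0.269
grasp_force: 58.8
```

Call:
{"method": "play_rows", "body": {"series": [[[0, 0, -0.0015, 0, 0, 0, 0], [0, 0, -0.0015, 0, 0, 0, 0], [0, 0, -0.0015, 0, 0, 0, 0], [0, 0, -0.0015, 0, 0, 0, 0], [0, 0, 0, 0, 0, 0, 0]]]}}

```text
time: 9.25
tool_pos: [0.5677, 0.1608, 0.1679]
tool_rot: [-0.0, 0.113, 0.994, -0.0]
contact_force: [0.5, 0.8, -3.6]
gripper_width: 0.267
grasp_force: 58.8
```

Call:
{"method": "play_rows", "body": {"series": [[[0, 0, -0.001, 0, 0, 0, 0], [0, 0, -0.001, 0, 0, 0, 0], [0, 0, -0.001, 0, 0, 0, 0], [0, 0, -0.001, 0, 0, 0, 0], [0, 0, -0.001, 0, 0, 0, 0], [0, 0, 0, 0, 0, 0, 0]]]}}

```text
time: 9.85
tool_pos: [0.5678, 0.1608, 0.1631]
tool_rot: [-0.0, 0.113, 0.994, -0.0]
contact_force: [0.5, 0.5, -3.5]
gripper_width: 0.271
grasp_force: 58.8
```

Call:
{"method": "play_rows", "body": {"series": [[[0, 0, -0.001, 0, 0, 0, 0], [0, 0, -0.0005, 0, 0, 0, 0], [0, 0, 0, 0, 0, 0, 0], [0, 0, 0, 0, 0, 0, 0]]]}}

```text
time: 10.25
tool_pos: [0.5679, 0.1608, 0.1618]
tool_rot: [0.0, 0.113, 0.994, -0.0]
contact_force: [0.7, -0.5, -3.8]
gripper_width: 0.269
grasp_force: 58.8
```

Call:
{"method": "play_rows", "body": {"series": [[[0, 0, -0.0007, 0, 0, 0, 0], [0, 0, -0.0007, 0, 0, 0, 0], [0, 0, -0.0006, 0, 0, 0, 0], [0, 0, 0, 0, 0, 0, 0]]]}}

```text
time: 10.65
tool_pos: [0.5678, 0.1608, 0.1596]
tool_rot: [-0.0, 0.113, 0.994, -0.0]
contact_force: [0.0, 0.4, -4.1]
gripper_width: 0.271
grasp_force: 58.8
```

The hub is now below the key's top with no added force, so the keyway is over the key. I keep lowering gently.

Call:
{"method": "play_rows", "body": {"series": [[[0, 0, -0.0008, 0, 0, 0, 0], [0, 0, -0.0008, 0, 0, 0, 0], [0, 0, -0.0008, 0, 0, 0, 0], [0, 0, -0.0008, 0, 0, 0, 0], [0, 0, -0.0008, 0, 0, 0, 0], [0, 0, 0, 0, 0, 0, 0]]]}}

```text
time: 11.25
tool_pos: [0.5678, 0.1607, 0.1556]
tool_rot: [-0.0, 0.113, 0.994, -0.0]
contact_force: [0.7, -0.0, -2.8]
gripper_width: 0.27
grasp_force: 58.8
```

Call:
{"method": "play_rows", "body": {"series": [[[0, 0, -0.0008, 0, 0, 0, 0], [0, 0, -0.0008, 0, 0, 0, 0], [0, 0, -0.0008, 0, 0, 0, 0], [0, 0, -0.0008, 0, 0, 0, 0], [0, 0, -0.0008, 0, 0, 0, 0], [0, 0, 0, 0, 0, 0, 0]]]}}

```text
time: 11.85
tool_pos: [0.5678, 0.1608, 0.1516]
tool_rot: [-0.0, 0.113, 0.994, -0.0]
contact_force: [0.3, 0.5, -3.5]
gripper_width: 0.27
grasp_force: 58.8
```

Call:
{"method": "play_rows", "body": {"series": [[[0, 0, -0.0008, 0, 0, 0, 0], [0, 0, -0.0008, 0, 0, 0, 0], [0, 0, -0.0008, 0, 0, 0, 0], [0, 0, 0, 0, 0, 0, 0]]]}}

```text
time: 12.25
tool_pos: [0.5678, 0.1608, 0.1492]
tool_rot: [-0.0, 0.113, 0.994, -0.0]
contact_force: [0.3, -0.7, -3.5]
gripper_width: 0.271
grasp_force: 58.8
```

Call:
{"method": "play_rows", "body": {"series": [[[0, 0, -0.0004, 0, 0, 0, 0], [0, 0, -0.0004, 0, 0, 0, 0], [0, 0, -0.0003, 0, 0, 0, 0], [0, 0, 0, 0, 0, 0, 0]]]}}

```text
time: 12.65
tool_pos: [0.5678, 0.1608, 0.1482]
tool_rot: [-0.0, 0.113, 0.994, -0.0]
contact_force: [-0.1, -0.4, -3.5]
gripper_width: 0.271
grasp_force: 58.8
```

Call:
{"method": "play_rows", "body": {"series": [[[0, 0, -0.0003, 0, 0, 0, 0], [0, 0, -0.0003, 0, 0, 0, 0], [0, 0, 0, 0, 0, 0, 0]]]}}

```text
time: 12.95
tool_pos: [0.5678, 0.1608, 0.1476]
tool_rot: [-0.0, 0.113, 0.994, -0.0]
contact_force: [-0.2, -0.3, -3.9]
gripper_width: 0.27
grasp_force: 58.8
```

Call:
{"method": "play_rows", "body": {"series": [[[0, 0, -0.0003, 0, 0, 0, 0], [0, 0, -0.0003, 0, 0, 0, 0], [0, 0, 0, 0, 0, 0, 0]]]}}

```text
time: 13.25
tool_pos: [0.5681, 0.1608, 0.1475]
tool_rot: [0.0, 0.113, 0.994, 0.0]
contact_force: [-0.6, -0.8, -1.6]
gripper_width: 0.269
grasp_force: 59.1
```

Contact shows at the expected height, so the disc is home. Next I release and rise.

Call:
{"method": "play_rows", "body": {"series": [[[0, 0, 0, 0, 0, 0, 0.5], [0, 0, 0, 0, 0, 0, 1], [0, 0, 0, 0, 0, 0, 1], [0, 0, 0, 0, 0, 0, 1], [0, 0, 0, 0, 0, 0, 1], [0, 0, 0.005, 0, 0, 0, 1], [0, 0, 0.02, 0, 0, 0, 1], [0, 0, 0.04, 0, 0, 0, 1], [0, 0, 0.05, 0, 0, 0, 1], [0, 0, 0.04, 0, 0, 0, 1]]]}}

```text
time: 14.25
tool_pos: [0.5681, 0.1609, 0.3054]
tool_rot: [0.001, 0.113, 0.994, 0.0]
contact_force: [0.1, 0.5, 0.7]
gripper_width: 0.999
grasp_force: 0.0
```

Call:
{"method": "play_rows", "body": {"series": [[[0, 0, 0, 0, 0, 0, 1], [0, 0, 0, 0, 0, 0, 1], [0, 0, 0, 0, 0, 0, 1]]]}}

```text
time: 14.55
tool_pos: [0.5672, 0.1607, 0.3005]
tool_rot: [-0.001, 0.113, 0.994, -0.0]
contact_force: [-0.0, -0.7, -0.1]
gripper_width: 0.998
grasp_force: 0.0
```

```bash
python3 look.py c5.png
python3 - <<'E'
from h import *
f=dict(ld('side'));th=np.linspace(0,2*np.pi,360);k=800/290
im=cv2.imread('pics/c5.png')
for z,col in((.139,(0,0,255)),(.155,(0,255,0))):
    p=(np.array([proj(f,[.5672+.06*np.cos(a),.161+.06*np.sin(a),z]) for a in th])-[210,190]+.5)*k-.5
    cv2.polylines(im,[np.round(p).astype(int)],True,col,1)
cv2.imwrite('pics/c5.png',im)
E
```

```text
14.55 [0.56723063 0.16070044 0.30046219] 167.04713656442968 [-2.52795067e-03 -3.87327703e-04 -9.99996730e-01] [ 1.49883054e-01 -6.12211678e-02  1.61227289e+00 -5.50665681e-06
  1.59309838e+00 -1.19484440e+00] [-0.00887006 -0.70099403 -0.09178352] [0.01188515 0.00907829 0.01004757]
tcp px [ 72.13888546 -10.00527131] [52.24192627 60.45599381]
```

View pics/c5.png

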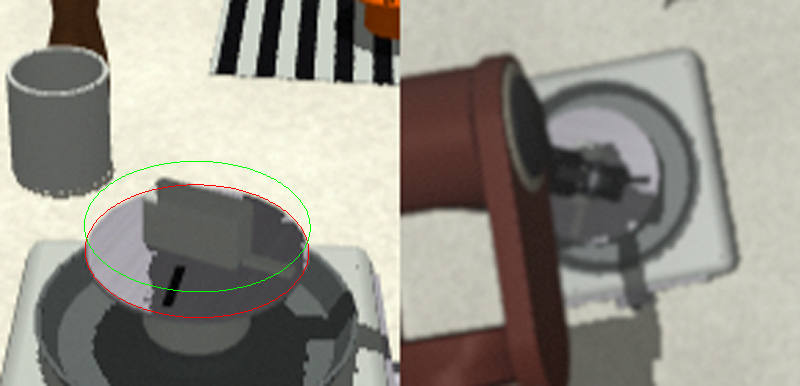

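The plate's rim lies on the red predicted ellipse for fully home (z = 0.139), level and centred. The gripper is clear, so I'm handing the job in.

```bash
python3 -c "
from plant import manip
print(manip.job_done())"
```

```text
the job is handed in; nothing more can be done
None
```

The slicing disc is on the spindle with its keyway over the key, down at home height and let go of; no forcing was felt, the gripper is clear, and the job was handed in at about 14.6 s (no verdict was returned).

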